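Reset the sprung strip gauge to its middle notch

ROBOT

A 6-joint arm with a two-finger parallel gripper is mounted at the origin on the work surface; the furniture and walls round the work are solid. World frame = base frame: x ahead of the robot, y to its left, z up, the work surface at z = 0. Lengths are in m, angles in rad, forces in N, time in s.
With the tool pointing down it reaches from about 0.35 to 0.975 m from the base axis. Payload 4.9 kg.
Tool frame: the origin (TCP) lies between the finger pads; the fingertips stand 22 mm ahead of it and the grasp point (between the pads) lies 3 mm ahead of it; z points along the fingers, y is the line along which they close (so a half turn about z gives the same grasp; the last joint's range is limited). The gripper opens to 85 mm and grips with 20 to 120 N. Pads are 22 mm wide; open, the fingers measure 114 mm over their backs; the gripper's body (76 mm by 85 mm) begins 54 mm behind the grasp point. The pads swing forward as they close: fully open they stand 13 mm farther back than shut.
Start: joints at [1.198, 0.053, 1.613, -0, 1.476, -0.119], TCP at [0.157, 0.605, 0.253] pointing down, gripper open.
Joint ranges: [-3.01, 3.01], [-1.01, 2.22], [0.06, 2.58], [-1.02, 4.17], [0.09, 2.62], [-3.14, 3.14]. Speed limits (rad/s): [2.57, 2.57, 3.14, 3.14, 3.14, 3.14].

INTERFACE

Orientations are given as a unit quaternion [w, x, y, z].
In Python, from plant import state, grab_frame, get_calibration, job_done, recognise, regions_of gives the robot as it stands.
- The arm moves only by the tool apply_moves, never from a script. Its argument "targets" is a list of rows, each an object with "translation": the shift along the tool's x, y, z normalised to -1 to 1, where 1 is 100 mm, a list of three; "twist": the turn about the tool's z normalised to -1 to 1, where 1 is 0.1 rad; "hand": the opening, from 0 (shut) to 1 (fully open). A call has 1 to 8 rows; each row shifts and turns the commanded pose from where the row before left it, along the tool's axes as they then stand; what a row does not reach is not made up. A row lasts 1/10 s, in which the tool goes at most 50 mm and 8.59 degrees, less where a joint would pass 70% of its speed; a pose out of reach is approached as far as the arm can. A call with a number of a shift or a turn outside -1 to 1 is refused whole. A call with a gripper value outside its range is refused whole. The fingers move at their own pace and stop on an object; the grip force is fixed at half the most. Time passes only in rows, so rows that do not move let the fingers close. It gives the time, the measured TCP pose, the force, the opening and the grip force at its end, in the units of the state.
- state(): the state, without advancing time (a new reading comes with each control period).
- grab_frame(name): name is "side" or "top"; returns the picture (480x640x3 uint8, red, green, blue); there is no depth.
- get_calibration(name): a dict with "camera_matrix" (3x3 intrinsics, pixels), "pose" (4x4, takes a point from camera to world coordinates). Camera axes: x right, y up, looking along -z (the intrinsics and any distortion apply to the point x, -y, -z); pixel columns grow to the right and rows downward; lengths in m; the calibration is good to about 2 mm. A picture is of the moment at which its call begins. get_calibration takes no time and is no camera call.
- job_done(): hands the job in; it is judged then, once.
Trained networks look in the newest picture that a camera, given by its name, has taken for a name from the list of things; names that differ only in an ending like _2 or _b are one class to them, and where a whole thing is asked for, a point or a joint stands for the part that bears it (a point fixed in the world has none). Each returns a list of dicts, best first, with "score" (0 to 1); they miss things now and then, are a little off and sometimes report something else, mostly with a low value. They report only what shows in the picture. A call takes as long as a camera call.
- recognise(camera, query): "point" ([x, y, z] in m, in world coordinates, good to about 4 mm: the middle of the surface that is visible of it).
- regions_of(camera, query): "pixels" (480x640 bool, what is visible of it).
The state is a dict: "time": time; "joint_pos": joint angles; "joint_vel": joint speeds; "joint_efforts": joint torques, N m; "tool_pos": TCP position; "tool_rot": TCP orientation; "contact_force": force on the tool from outside, world axes, zero at the start; "ft_torque": the same for the moment, N m; "gripper_width": opening from 0.0 (shut) to 1.0 (fully open); "grasp_force": force on a finger pad.
Only numpy, scipy, OpenCV 4.12 (cv2) and the standard library are available. Lean on these libraries where they do the work, as an engineer would, in place of code of your own. Each camera call takes 0.05 s, during which the arm holds its last target. There are 200 camera calls.

TASK

The strip gauge is latched in its farthest notch: press the stop pin's button straight down until the slide has run all the way home, then let the button come up. Then push the slide forward with the fingertips against the near face of its push plate, past the middle notch but short of the farthest one, and let go, so that it springs back and latches in the middle notch. Only press and push, do not grip the push plate, and leave everything else on the table where it is.

Things in the scene. Friction and masses are not known exactly. Their poses are not given: they have to be found in the camera images.
- board_center (a point): Strip gauge: plywood board, 300 x 170 x 12 mm, fixed to the table, with an aluminium slide between two guide strips (26 mm high). This point: centre of the board's top, 12 mm above the table. Its x axis is the way the slide is pushed (along the 300 mm, away from the robot, turned up to 0.4 rad either way), y left, z up. The slide's top is 28 mm above the table, its far lip 31.5 mm.
- push_face (a point): Centre of the near face of the push plate, an upright steel plate across the slide's near end: 90 mm wide, 34 mm tall (28 to 62 mm above the table), 16 mm thick. This point is 45 mm above the table, moves with the slide and has the gauge's axes: the face looks to -x, push it along +x. The board is clear for 40 mm before it.
- pin_top (a point): Top centre of the stop pin's button, a round black cap 24 mm across, right of the slide; 46 mm above the table when up. Pressed straight down 9 mm to its stop (3 N at first, about 6 N at the bottom) it frees the slide for as long as it is held down; then it springs up by itself. The slide passes 35 mm to the left of it and at least 5 mm below the pressed button's top.
- middle_mark (a point): The long dark line on the board left of the slide, 12 mm above the table, marks the middle notch; shorter lines 25 mm before and after it mark the nearest and farthest notches. The small dark pointer on the slide's left edge stands level (in the gauge's x) with a line when the slide is latched there.
- slide (a joint): Slide travel, m: 0 home (nearest the robot), 0.085 far end. A spring draws it home (3 to 8 N; under 1 s from the farthest notch). A ratchet with notches at 0.025, 0.050 (middle), 0.075 (farthest; starts here): let go, it springs back to the last notch passed, so push to 0.053-0.072 for the middle. Up to 12 N. Pushed too far, it can be freed with the button and pushed again.
- pin (a joint): How far the stop pin is pressed down in m: 0 = up, 0.009 = fully down. It also dips by itself by about 6 mm as a notch passes over it and snaps up again.
- glass_cutter: Bystander: a pale wooden-handled glass cutter, 151 x 17 x 17 mm, lying left of the gauge; origin at its underside. Do not disturb it.
- electrical_tape: Bystander: a black roll of tape, 53 mm across, 19 mm tall, to the right of the gauge's near end; origin at its underside. Do not disturb it.
- wood_block: Bystander: a pine sanding block, 45 x 120 x 44 mm, right of the gauge; origin at its underside. Do not disturb it.
- marker: Bystander: a white and blue marker pen, 135 mm long, on the right; origin at its underside. Do not disturb it.
- foil_roll: Bystander: a flat roll of copper foil, 72 mm across, 8 mm tall, on the right near the robot; origin at its underside. Do not disturb it.

How it is judged:
On the way, in this order (a step that is already met when the one before it is completed fails the run):
1. the slide is freed and has run home (value of joint slide below 0.004 m), for 0.1 s.
2. the fingers push the near face of the push plate and the slide goes past the middle notch (value of joint slide above 0.051 m and contact force between the fingers and push_near above 0.5 N), for 0.05 s.
At the end, for the whole second after the job is handed in: The slide rests latched in the middle notch (46.5 to 52.5 mm, at rest), with the stop pin up, after it ran home and was pushed out again by the fingers (value of joint slide between 0.0465 and 0.0525 m and value of joint pin below 0.002 m and velocity of joint slide between -0.005 and 0.005 m/s); the robot touches nothing.
It fails at once if the push plate is gripped: the fingers press on its far face (contact force between the fingers and push_far above 1.5 N).
It fails at once if a bystander is shifted or lifted by more than 20 mm (distance of any of glass_cutter, electrical_tape, wood_block, marker, foil_roll from where it was at the start of the episode above 0.02 m).
It also fails if it takes over 45 s, if anything falls off the work surface, if the arm or the gripper's body presses on something with over 40 N, if the wrist force passes 120 N, or if a joint passes its speed limit or range.

## Working session

There is one attempt and no reset: what is moved stays moved. The work goes in short steps, Python scripts to look and compute and a tool call to move; the robot and the scene stay as the last step left them, time stands still between calls to the robot, and variables do not carry over. Pictures are saved under pics/ and viewed, at most 10 in all, crops included, and the job is handed in when it is done.

Besides the shell and the picture viewer there is one more tool, called after "Call:" by a JSON object that holds its "api" and its "payload", one argument or row to a line. apply_moves: Moves the arm, as the interface text tells. Its arguments: {"type":"object","properties":{"targets":{"type":"array"}},"required":["targets"]}

```bash
mkdir -p pics
python3 - <<'E'
from plant import *
import cv2,numpy as np
s=state();print(s['time'],s['tool_pos'],s['tool_rot'],s['contact_force'])
for c in('top','side'):
    f=grab_frame(c);cv2.imwrite(f'pics/{c}0.png',f[:,:,::-1])
    for q in('pin_top','push_face','middle_mark','board_center','slide'):
        try:
            for r in recognise(c,q)[:2]:print(c,q,np.round(r['point'],4),round(r['score'],2))
        except Exception as e:print(c,q,e)
E
```

```text
0.0 [0.15670987 0.60443826 0.25204222] [-2.60393520e-04  1.26554827e-01  9.91959066e-01 -1.00949611e-03] [-0.47841509  0.56133011 -0.54211643]
top pin_top [0.6052 0.1369 0.0443] 0.49
top push_face [0.6424 0.2018 0.0297] 0.7
top push_face [0.6082 0.1381 0.0464] 0.56
top middle_mark [0.5725 0.1889 0.013 ] 0.72
top middle_mark [0.6446 0.202  0.0261] 0.57
top board_center [0.5726 0.1957 0.0115] 0.97
top slide [0.6424 0.2014 0.0286] 0.65
side push_face [0.6395 0.1919 0.0242] 0.83
side middle_mark [0.5754 0.1572 0.0137] 0.91
side board_center [0.5785 0.1633 0.0177] 0.67
side slide [0.638  0.195  0.0256] 0.83
```

View pics/top0.png

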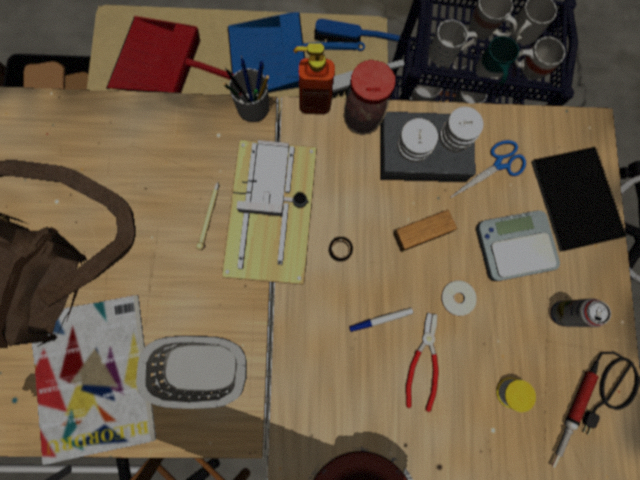

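View pics/side0.png

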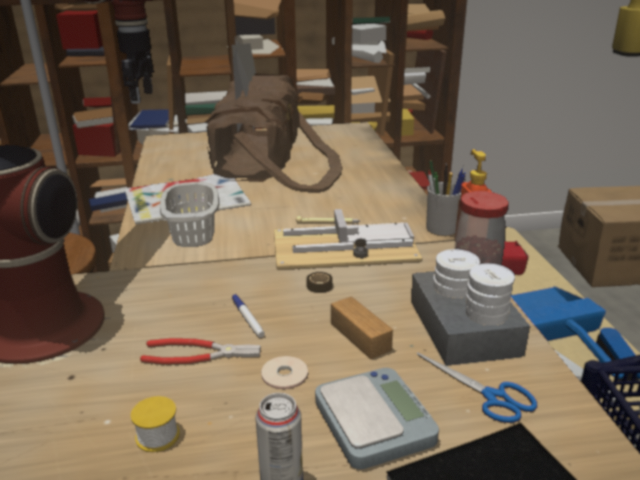

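The top view shows the gauge with its board corners near (240,141), (316,148), (303,281) and (224,275). The push plate is at about (262,208) and the black button at (300,199). The side view agrees, with the plate at (340,225) and the button at (360,246). Next I'll enlarge the top view and measure there.

```bash
cat > h.py <<'E'
import numpy as np,cv2
from plant import *
def ray(c,uv,z):
    k=get_calibration(c);K=np.array(k['camera_matrix']);T=np.array(k['pose'])
    d=np.linalg.solve(K,[uv[0],uv[1],1.]);d=T[:3,:3]@(d*[1,-1,-1])
    return T[:3,3]+d*(z-T[2,3])/d[2]
def proj(c,p):
    k=get_calibration(c);K=np.array(k['camera_matrix']);T=np.array(k['pose'])
    q=T[:3,:3].T@(np.array(p)-T[:3,3]);q=K@(q*[1,-1,-1]);return q[:2]/q[2]
E
python3 - <<'E'
from h import *
print(get_calibration('top').keys())
f=grab_frame('top')
cv2.imwrite('pics/crop1.png',cv2.resize(f[130:290,200:340,::-1],None,fx=3.7,fy=3.7,interpolation=cv2.INTER_CUBIC))
m=regions_of('top','board_center')[0]['pixels'].astype(np.uint8)
c=max(cv2.findContours(m,0,2)[0],key=cv2.contourArea)
print(m.sum());b=cv2.boxPoints(cv2.minAreaRect(c));print(b)
w=np.array([ray('top',p,.012) for p in b]);print(w.round(4),w.mean(0),np.linalg.norm(np.diff(w,axis=0),axis=1))
for q in('pin_top','push_face'):
  for r in regions_of('top',q)[:2]:
    v,u=np.nonzero(r['pixels']);print(q,r['score'],len(u),u.mean(),v.mean(),u.min(),u.max(),v.min(),v.max())
# black button
h=cv2.cvtColor(f,cv2.COLOR_RGB2GRAY)
v,u=np.nonzero(h[188:212,288:312]<60);print('dark',len(u),u.mean()+288,v.mean()+188, ray('top',(u.mean()+288,v.mean()+188),.046))
E
```

```text
dict_keys(['camera_matrix', 'pose'])
11338
[[220.48782 276.60974]
 [236.10977 136.01219]
 [319.3049  145.2561 ]
 [303.68295 285.85364]]
[[0.4394 0.2908 0.012 ]
 [0.7449 0.2753 0.012 ]
 [0.73   0.0944 0.012 ]
 [0.4244 0.1202 0.012 ]] [0.5847051  0.19518427 0.012     ] [0.30589762 0.18156453 0.30669224]
pin_top 0.69 157 296.0891719745223 197.22929936305732 283 305 191 202
push_face 0.61 2479 267.5256151674062 179.48769665187575 237 288 140 215
dark 153 299.65359477124184 199.55555555555554 [0.59795382 0.13312023 0.046     ]
```

View pics/crop1.png

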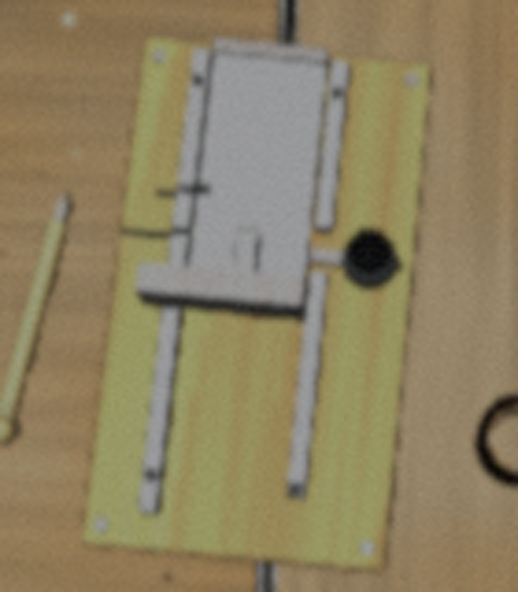

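The enlarged crop gives these positions:
- **Board corners:** (148,38), (430,64), (384,568), (86,543).
- **Button:** about (372,257).
- **Plate top front edge:** (139,292) to (303,308).
- **Slide pointer:** level with the far short line at about (183,188).

Run:
```python
from h import *
C=lambda x,y:(200+(x+.5)/3.7-.5,130+(y+.5)/3.7-.5)
w=np.array([ray('top',C(*p),.012) for p in[(148,38),(430,64),(384,568),(86,543)]]);print(w.round(4),w.mean(0),np.linalg.norm(w-np.roll(w,-1,0),axis=1))
d=(w[0]+w[1]-w[2]-w[3]);yaw=np.arctan2(d[1],d[0]);print('yaw',yaw)
d2=w[0]+w[3]-w[1]-w[2];print('yaw2',np.arctan2(-d2[0],d2[1]))
ctr=w.mean(0);R=np.array([[np.cos(yaw),-np.sin(yaw)],[np.sin(yaw),np.cos(yaw)]])
def g(n,p,z):
    q=ray('top',C(*p),z);print(n,q.round(4),'gauge',(R.T@(q-ctr)[:2]).round(4))
g('btn',(371,256),.046)
g('plL',(139,292),.062);g('plR',(303,308),.062)
g('plLback',(140,264),.062)
g('mid',(150,233),.012);g('far',(165,192),.012)
r=[x for x in recognise('side','pin_top')] ;print(r[:2])
k=get_calibration('top');print(np.array(k['pose']).round(3))
print(state()['time'])
```

```text
[[0.7363 0.2673 0.012 ]
 [0.7259 0.1018 0.012 ]
 [0.43   0.1209 0.012 ]
 [0.44   0.286  0.012 ]] [0.58303724 0.19399161 0.012     ] [0.16578324 0.29658743 0.16543479 0.29688485]
yaw -0.0636345419222212
yaw2 -0.061528740875151526
btn [0.5995 0.1326 0.046 ] gauge [ 0.0203 -0.0602]
plL [0.5715 0.2569 0.062 ] gauge [-0.0155  0.062 ]
plR [0.5652 0.1683 0.062 ] gauge [-0.0162 -0.0268]
plLback [0.5871 0.2572 0.062 ] gauge [0.     0.0633]
mid [0.6183 0.26   0.012 ] gauge [0.031  0.0681]
far [0.643  0.2527 0.012 ] gauge [0.0561 0.0624]
[]
[[ 0.02   0.982 -0.186  0.353]
 [-0.999  0.027  0.034  0.119]
 [ 0.038  0.185  0.982  0.977]
 [ 0.     0.     0.     1.   ]]
0.85
```

```bash
cat >> h.py <<'E'
from scipy.spatial.transform import Rotation as Ro
ctr=np.array([.5830,.1940]);yaw=-.0630
G=np.array([[np.cos(yaw),-np.sin(yaw)],[np.sin(yaw),np.cos(yaw)]])
def g2w(x,y,z):return np.r_[ctr+G@[x,y],z]
def to(*targets):
    s=state();w,x,y,z=s['tool_rot'];R=Ro.from_quat([x,y,z,w]).as_matrix();p=np.array(s['tool_pos'])
    print('t',round(s['time'],2),'p',p.round(4),'gauge',(G.T@(p[:2]-ctr)).round(4),'toolx err',round(np.arctan2(*(G.T@-R[:2,0])[::-1]),4),'F',np.round(s['contact_force'],2),'w',s['gripper_width'],'tilt',R[:,2].round(3))
    for q in targets:
        print((R.T@(np.array(q)-p)*10).round(3));p=np.array(q)
E
python3 - <<'E'
from h import *
for n,uv in dict(bag_low=(60,300),strap=(133,225),basketL=(145,370),basketR=(243,370),magR=(140,300)).items():print(n,ray('top',uv,0).round(3),ray('top',uv,.15).round(3))
E
```

```text
bag_low [ 0.386  0.613 -0.   ] [0.381 0.537 0.15 ]
strap [0.545 0.482 0.   ] [0.515 0.426 0.15 ]
basketL [0.252 0.431 0.   ] [0.267 0.383 0.15 ]
basketR [0.255 0.237 0.   ] [0.27  0.219 0.15 ]
magR [0.389 0.453 0.   ] [0.383 0.402 0.15 ]
```

Call:
{"api": "apply_moves", "payload": {
  "targets": [
    {"translation": [0, 0, -0.4], "twist": -1, "hand": 0},
    {"translation": [0, 0, -0.4], "twist": -0.9, "hand": 0},
    {"translation": [0, 0, 0], "twist": 0, "hand": 0}
  ]
}}

```text
time: 1.15
tool_pos: [0.1578, 0.6072, 0.3416]
tool_rot: [0.002, 0.031, 0.999, 0.006]
contact_force: [0.3, 0.4, 2.0]
gripper_width: 0.516
grasp_force: 0.0
```

Run:
```python
from h import *
to((.25,.32,.33),g2w(.0203,-.0602,.12))
```

```text
t 1.15 p [0.1578 0.6072 0.3416] gauge [-0.4504  0.3856] toolx err 0.0003 F [0.29 0.35 1.97] w 0.5157805251822937 tilt [ 0.005  0.012 -1.   ]
[-1.1   -2.81   0.086]
[-3.597 -1.676  2.094]
```

Call:
{"api": "apply_moves", "payload": {
  "targets": [
    {"translation": [-0.14, -0.35, 0], "twist": 0, "hand": 0},
    {"translation": [-0.14, -0.35, 0], "twist": 0, "hand": 0},
    {"translation": [-0.14, -0.35, 0], "twist": 0, "hand": 0},
    {"translation": [-0.14, -0.35, 0], "twist": 0, "hand": 0},
    {"translation": [-0.14, -0.35, 0], "twist": 0, "hand": 0},
    {"translation": [-0.14, -0.35, 0], "twist": 0, "hand": 0},
    {"translation": [-0.14, -0.35, 0], "twist": 0, "hand": 0},
    {"translation": [-0.14, -0.35, 0], "twist": 0, "hand": 0}
  ]
}}

```text
time: 1.95
tool_pos: [0.2509, 0.317, 0.3332]
tool_rot: [0.0, 0.032, 0.999, 0.0]
contact_force: [1.0, 1.1, 0.9]
gripper_width: -0.002
grasp_force: 0.0
```

Call:
{"api": "apply_moves", "payload": {
  "targets": [
    {"translation": [-0.36, -0.16, 0], "twist": 0, "hand": 0},
    {"translation": [-0.36, -0.16, 0], "twist": 0, "hand": 0},
    {"translation": [-0.36, -0.16, 0.2], "twist": 0, "hand": 0},
    {"translation": [-0.36, -0.16, 0.2], "twist": 0, "hand": 0},
    {"translation": [-0.36, -0.16, 0.2], "twist": 0, "hand": 0},
    {"translation": [-0.36, -0.16, 0.2], "twist": 0, "hand": 0},
    {"translation": [-0.36, -0.16, 0.2], "twist": 0, "hand": 0},
    {"translation": [-0.36, -0.16, 0.2], "twist": 0, "hand": 0}
  ]
}}

```text
time: 2.75
tool_pos: [0.5314, 0.1712, 0.2123]
tool_rot: [0.0, 0.032, 0.999, 0.0]
contact_force: [0.7, 0.4, 0.5]
gripper_width: -0.004
grasp_force: 0.0
```

Run:
```python
from h import *
to(g2w(.0203,-.0602,.12))
```

```text
t 2.75 p [0.5314 0.1712 0.2123] gauge [-0.0501 -0.026 ] toolx err -0.0016 F [0.66 0.43 0.5 ] w -0.003689821624996658 tilt [ 0.  0. -1.]
[-0.704 -0.341  0.924]
```

Call:
{"api": "apply_moves", "payload": {
  "targets": [
    {"translation": [-0.35, -0.17, 0.3], "twist": 0, "hand": 0},
    {"translation": [-0.33, -0.17, 0.3], "twist": 0, "hand": 0},
    {"translation": [0, 0, 0.2], "twist": 0, "hand": 0},
    {"translation": [0, 0, 0], "twist": 0, "hand": 0},
    {"translation": [0, 0, 0], "twist": 0, "hand": 0}
  ]
}}

```text
time: 3.25
tool_pos: [0.5954, 0.1341, 0.1332]
tool_rot: [-0.0, 0.032, 0.999, -0.0]
contact_force: [-0.2, -0.4, 0.1]
gripper_width: 0.003
grasp_force: 0.0
```

Run:
```python
from h import *
to(g2w(.0203,-.0602,.076))
f=grab_frame('side');a=f[150:300,260:440,::-1]
cv2.imwrite('pics/s1.png',cv2.resize(a,None,fx=4,fy=4,interpolation=cv2.INTER_CUBIC))
```

```text
t 3.25 p [0.5954 0.1341 0.1332] gauge [ 0.0162 -0.059 ] toolx err -0.0009 F [-0.21 -0.41  0.05] w 0.002572833082938253 tilt [-0.001  0.    -1.   ]
[-0.042 -0.012  0.571]
```

View pics/s1.png

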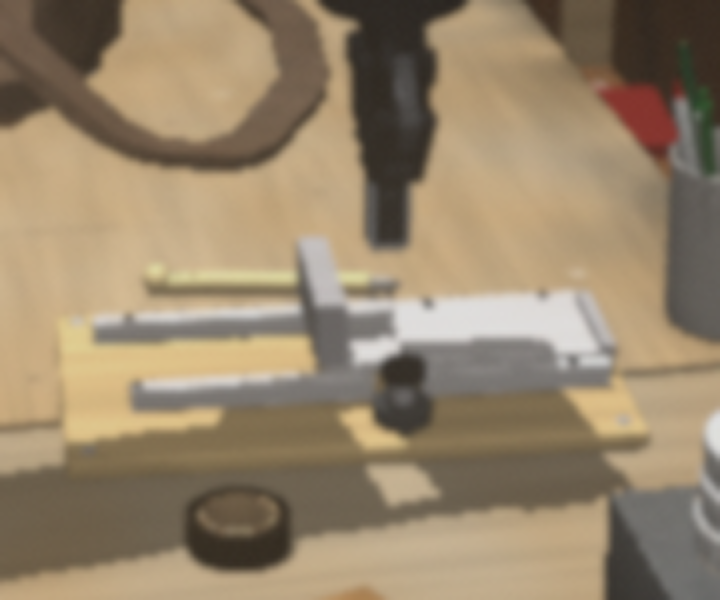

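The closed fingertips at (388,245) hang just above and slightly short of the button cap at (403,370). I'll move 4 mm farther in x and press down.

Call:
{"api": "apply_moves", "payload": {
  "targets": [
    {"translation": [-0.04, -0.01, 0.3], "twist": 0, "hand": 0},
    {"translation": [0, 0, 0.24], "twist": 0, "hand": 0},
    {"translation": [0, 0, 0.03], "twist": 0, "hand": 0},
    {"translation": [0, 0, 0.03], "twist": 0, "hand": 0},
    {"translation": [0, 0, 0.04], "twist": 0, "hand": 0},
    {"translation": [0, 0, 0.04], "twist": 0, "hand": 0},
    {"translation": [0, 0, 0.03], "twist": 0, "hand": 0},
    {"translation": [0, 0, 0], "twist": 0, "hand": 0}
  ]
}}

```text
time: 4.1
tool_pos: [0.601, 0.133, 0.0638]
tool_rot: [0.002, 0.032, 0.999, 0.0]
contact_force: [0.4, 0.4, 3.8]
gripper_width: -0.003
grasp_force: 1.6
```

Run:
```python
from h import *
to(g2w(.0203,-.0602,.058))
```

```text
t 4.1 p [0.601  0.133  0.0638] gauge [ 0.0218 -0.0597] toolx err -0.0009 F [0.4  0.44 3.78] w -0.0030120401209344427 tilt [ 0.003  0.001 -1.   ]
[ 0.015 -0.005  0.058]
```

Contact at 3.8 N, so I'll press on to the stop.

Call:
{"api": "apply_moves", "payload": {
  "targets": [
    {"translation": [0, 0, 0.02], "twist": 0, "hand": 0},
    {"translation": [0, 0, 0.02], "twist": 0, "hand": 0},
    {"translation": [0, 0, 0.02], "twist": 0, "hand": 0},
    {"translation": [0, 0, 0.01], "twist": 0, "hand": 0},
    {"translation": [0, 0, 0], "twist": 0, "hand": 0},
    {"translation": [0, 0, 0], "twist": 0, "hand": 0}
  ]
}}

```text
time: 4.7
tool_pos: [0.6014, 0.133, 0.0585]
tool_rot: [0.001, 0.032, 0.999, 0.0]
contact_force: [-2.4, -0.1, 15.2]
gripper_width: 0.0
grasp_force: 7.8
```

Run:
```python
from h import *
to(g2w(.0203,-.0602,.058))
f=grab_frame('side');a=f[150:300,260:440,::-1]
cv2.imwrite('pics/s2.png',cv2.resize(a,None,fx=4,fy=4,interpolation=cv2.INTER_CUBIC))
```

```text
t 4.7 p [0.6014 0.133  0.0585] gauge [ 0.0222 -0.0598] toolx err -0.0007 F [-2.4  -0.1  15.24] w 0.000484252782787725 tilt [ 0.003  0.    -1.   ]
[ 0.019 -0.004  0.005]
```

View pics/s2.png

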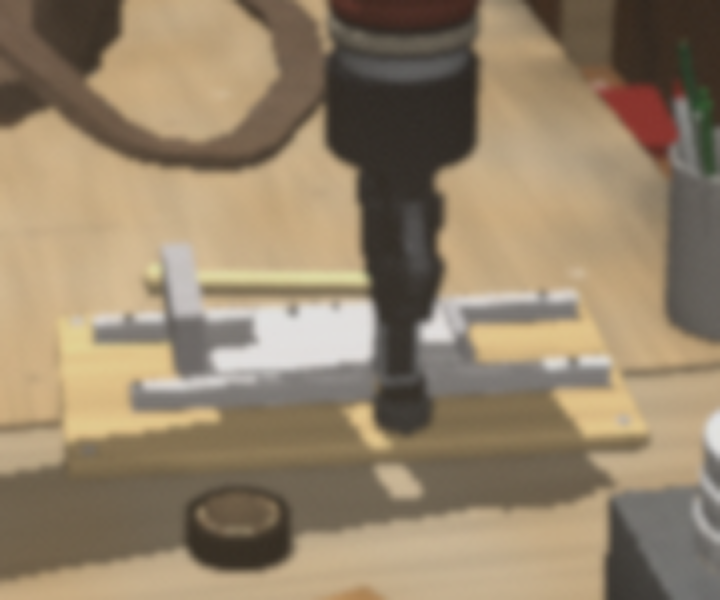

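The plate has moved from (325,300) to (180,305), so the slide has run home. I'll hold briefly, then lift off.

Call:
{"api": "apply_moves", "payload": {
  "targets": [
    {"translation": [0, 0, 0], "twist": 0, "hand": 0},
    {"translation": [0, 0, 0], "twist": 0, "hand": 0},
    {"translation": [0, 0, 0], "twist": 0, "hand": 0},
    {"translation": [0, 0, -0.1], "twist": 0, "hand": 0},
    {"translation": [0, 0, -0.35], "twist": 0, "hand": 0},
    {"translation": [0, 0, -0.35], "twist": 0, "hand": 0},
    {"translation": [0, 0, 0], "twist": 0, "hand": 0}
  ]
}}

```text
time: 5.45
tool_pos: [0.6025, 0.133, 0.1406]
tool_rot: [0.004, 0.032, 0.999, 0.0]
contact_force: [0.7, -0.6, 1.2]
gripper_width: 0.001
grasp_force: 0.0
```

Run:
```python
from h import *
to(g2w(-.126,.018,.13),g2w(-.126,.018,.062))
```

```text
t 5.45 p [0.6025 0.133  0.1406] gauge [ 0.0233 -0.0597] toolx err -0.0007 F [ 0.73 -0.59  1.2 ] w 0.0007265004361068039 tilt [ 0.008  0.    -1.   ]
[1.494 0.776 0.094]
[ 0.006 -0.001  0.68 ]
```

Call:
{"api": "apply_moves", "payload": {
  "targets": [
    {"translation": [0.38, 0.19, 0], "twist": 0, "hand": 0},
    {"translation": [0.38, 0.19, 0], "twist": 0, "hand": 0},
    {"translation": [0.38, 0.2, 0], "twist": 0, "hand": 0},
    {"translation": [0.35, 0.2, 0], "twist": 0, "hand": 0},
    {"translation": [0, 0, 0], "twist": 0, "hand": 0},
    {"translation": [0, 0, 0], "twist": 0, "hand": 0},
    {"translation": [0, 0, 0], "twist": 0, "hand": 0}
  ]
}}

```text
time: 6.15
tool_pos: [0.4562, 0.2196, 0.1348]
tool_rot: [-0.0, 0.032, 0.999, -0.0]
contact_force: [0.5, -0.4, 0.5]
gripper_width: -0.003
grasp_force: 0.0
```

Run:
```python
from h import *
to(g2w(-.126,.018,.062))
f=grab_frame('side');a=f[150:300,260:440,::-1]
cv2.imwrite('pics/s3.png',cv2.resize(a,None,fx=4,fy=4,interpolation=cv2.INTER_CUBIC))
```

```text
t 6.15 p [0.4562 0.2196 0.1348] gauge [-0.1281  0.0176] toolx err -0.0012 F [ 0.52 -0.4   0.46] w -0.002683987600689655 tilt [-0.001 -0.001 -1.   ]
[-0.022  0.004  0.727]
```

View pics/s3.png

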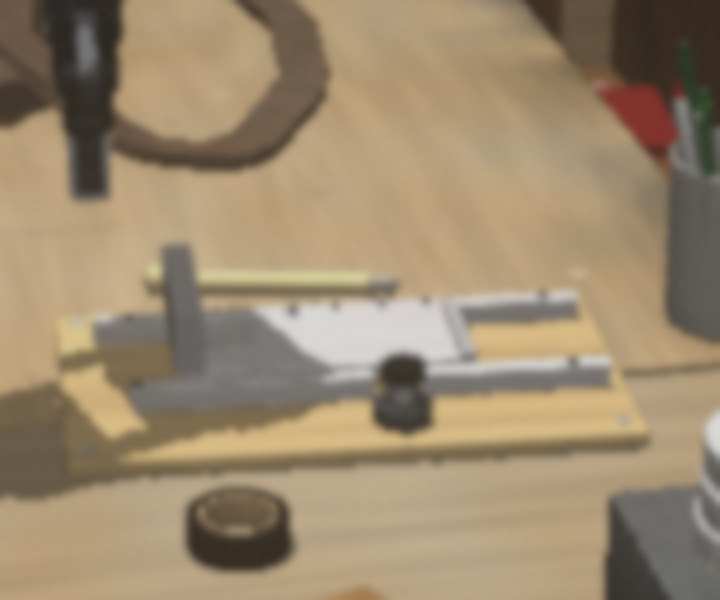

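The slide is home with the plate at (182,305) and the button is up. The fingers at (90,195) are clear in front of the plate. I'll descend and approach.

Call:
{"api": "apply_moves", "payload": {
  "targets": [
    {"translation": [0, 0, 0.38], "twist": 0, "hand": 0},
    {"translation": [0, 0, 0.37], "twist": 0, "hand": 0},
    {"translation": [0, 0, 0], "twist": 0, "hand": 0},
    {"translation": [-0.1, 0, 0], "twist": 0, "hand": 0},
    {"translation": [-0.1, 0, 0], "twist": 0, "hand": 0},
    {"translation": [0, 0, 0], "twist": 0, "hand": 0}
  ]
}}

```text
time: 6.8
tool_pos: [0.4797, 0.2192, 0.0633]
tool_rot: [0.003, 0.032, 0.999, 0.001]
contact_force: [-0.5, -0.0, 1.1]
gripper_width: -0.002
grasp_force: 0.0
```

Call:
{"api": "apply_moves", "payload": {
  "targets": [
    {"translation": [-0.05, 0, 0], "twist": 0, "hand": 0},
    {"translation": [-0.05, 0, 0], "twist": 0, "hand": 0},
    {"translation": [-0.05, 0, 0], "twist": 0, "hand": 0},
    {"translation": [0, 0, 0], "twist": 0, "hand": 0}
  ]
}}

```text
time: 7.2
tool_pos: [0.491, 0.218, 0.0604]
tool_rot: [-0.0, 0.032, 0.999, 0.0]
contact_force: [-2.2, -0.6, 1.2]
gripper_width: -0.004
grasp_force: 1.5
```

Run:
```python
from h import *
to(g2w(-.04,.018,.06))
```

```text
t 7.2 p [0.491  0.218  0.0604] gauge [-0.0933  0.0181] toolx err -0.0009 F [-2.23 -0.6   1.21] w -0.003685420546347781 tilt [-0.001  0.    -1.   ]
[-0.533 -0.001  0.004]
```

Call:
{"api": "apply_moves", "payload": {
  "targets": [
    {"translation": [-0.08, 0, 0], "twist": 0, "hand": 0},
    {"translation": [-0.08, 0, 0], "twist": 0, "hand": 0},
    {"translation": [-0.08, 0, 0], "twist": 0, "hand": 0},
    {"translation": [-0.08, 0, 0], "twist": 0, "hand": 0},
    {"translation": [-0.08, 0, 0], "twist": 0, "hand": 0},
    {"translation": [-0.07, 0, 0], "twist": 0, "hand": 0},
    {"translation": [0, 0, 0], "twist": 0, "hand": 0}
  ]
}}

```text
time: 7.9
tool_pos: [0.537, 0.2148, 0.0598]
tool_rot: [-0.002, 0.032, 0.999, -0.0]
contact_force: [-5.7, -0.9, 3.4]
gripper_width: -0.005
grasp_force: 2.8
```

Run:
```python
from h import *
to(g2w(-.036,.018,.06))
f=grab_frame('top')
cv2.imwrite('pics/t2.png',cv2.resize(f[130:290,200:340,::-1],None,fx=3.7,fy=3.7,interpolation=cv2.INTER_CUBIC))
```

```text
t 7.9 p [0.537  0.2148 0.0598] gauge [-0.0472  0.0179] toolx err -0.0007 F [-5.71 -0.88  3.39] w -0.0052518846728537355 tilt [-0.003 -0.    -1.   ]
[-0.112  0.001 -0.003]
```

View pics/t2.png

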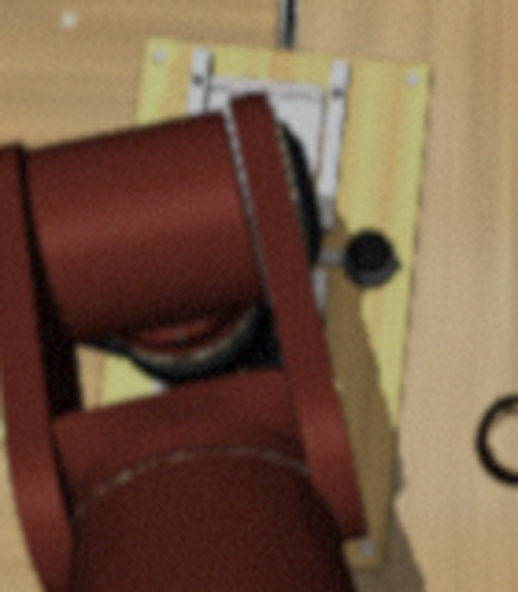

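The arm hides the plate, but the slide's far lip shows at about (265,77–91), against about (265,44–55) at the start. I'll measure the shift numerically.

Run:
```python
from h import *
a=cv2.cvtColor(cv2.imread('pics/top0.png'),cv2.COLOR_BGR2GRAY);b=cv2.cvtColor(grab_frame('top'),cv2.COLOR_RGB2GRAY)
# template: lip incl. a bit of slide from start
t=a[138:150,262:285]
r=cv2.matchTemplate(b[134:175,255:292],t,cv2.TM_CCOEFF_NORMED);_,m,_,l=cv2.minMaxLoc(r);print(m,l[0]+255,l[1]+134)
c=(273,143);c2=(c[0]+l[0]+255-262,c[1]+l[1]+134-138)
d=ray('top',c,.03)-ray('top',c2,.03);print('moved from .075:',G.T@d[:2])
print(np.round(r[:, l[0]],2))
```

```text
0.9028498530387878 262 140
moved from .075: [0.00447002 0.00045744]
[ 0.62  0.7   0.76  0.8   0.86  0.9   0.9   0.86  0.76  0.48 -0.08 -0.3
 -0.36 -0.36 -0.35 -0.36 -0.38 -0.41 -0.41 -0.39 -0.36 -0.34 -0.36 -0.38
 -0.39 -0.39 -0.37 -0.33 -0.26 -0.18]
```

Run:
```python
from h import *
a=cv2.imread('pics/top0.png');b=grab_frame('top')[:,:,::-1]
for n,i in(('start',a),('now',b)):print(n,i[136:164,262:276].mean(1).round(0).astype(int)[:,[0,2]].tolist())
for v in(142,144,146,148,150,152,154,156):print(v,(G.T@(ray('top',(269,v),.0315)[:2]-ctr)).round(4))
```

```text
start [[82, 136], [79, 132], [78, 128], [78, 126], [92, 128], [114, 134], [133, 142], [136, 140], [131, 132], [134, 134], [146, 144], [152, 150], [154, 152], [154, 151], [155, 152], [154, 152], [154, 152], [154, 152], [154, 152], [154, 151], [154, 152], [154, 152], [154, 151], [154, 152], [154, 152], [154, 152], [154, 151], [154, 152]]
now [[103, 168], [101, 163], [98, 159], [97, 156], [97, 156], [97, 157], [101, 164], [106, 172], [110, 181], [113, 185], [113, 185], [113, 184], [113, 185], [113, 183], [121, 180], [144, 179], [164, 178], [167, 174], [147, 153], [108, 116], [80, 96], [68, 92], [60, 90], [55, 88], [51, 88], [50, 90], [48, 88], [42, 84]]
142 [0.1422 0.017 ]
144 [0.1378 0.0165]
146 [0.1333 0.0161]
148 [0.1289 0.0156]
150 [0.1244 0.0152]
152 [0.12   0.0147]
154 [0.1155 0.0142]
156 [0.1111 0.0138]
```

The slide is at about 0.052, so I'll push 10 mm more to about 0.062 and then back off.

Call:
{"api": "apply_moves", "payload": {
  "targets": [
    {"translation": [-0.05, 0, 0], "twist": 0, "hand": 0},
    {"translation": [-0.05, 0, 0], "twist": 0, "hand": 0},
    {"translation": [0, 0, 0], "twist": 0, "hand": 0},
    {"translation": [0, 0, 0], "twist": 0, "hand": 0}
  ]
}}

```text
time: 8.45
tool_pos: [0.5462, 0.2142, 0.0596]
tool_rot: [-0.002, 0.032, 0.999, -0.0]
contact_force: [-6.1, -0.6, 3.0]
gripper_width: -0.002
grasp_force: 3.3
```

Run:
```python
from h import *
to(g2w(-.09,.018,.06))
b=grab_frame('top')[:,:,::-1];print(b[140:156,262:276,0].mean(1).round())
```

```text
t 8.45 p [0.5462 0.2142 0.0596] gauge [-0.038   0.0178] toolx err -0.0005 F [-6.07 -0.62  3.03] w -0.001644202042691442 tilt [-0.004 -0.001 -1.   ]
[ 0.52   0.001 -0.002]
[ 99.  99. 102. 106. 112. 116. 128. 144. 141. 111.  74.  54.  51.  51.
  51.  51.]
```

Call:
{"api": "apply_moves", "payload": {
  "targets": [
    {"translation": [0.05, 0, 0], "twist": 0, "hand": 0},
    {"translation": [0.1, 0, 0], "twist": 0, "hand": 0},
    {"translation": [0.15, 0, 0], "twist": 0, "hand": 0},
    {"translation": [0.15, 0, 0], "twist": 0, "hand": 0},
    {"translation": [0.15, 0, -0.3], "twist": 0, "hand": 0},
    {"translation": [0, 0, -0.4], "twist": 0, "hand": 0},
    {"translation": [0.3, 0, -0.3], "twist": 0, "hand": 0},
    {"translation": [0.3, 0, 0], "twist": 0, "hand": 0}
  ]
}}

```text
time: 9.3
tool_pos: [0.4312, 0.223, 0.1666]
tool_rot: [0.006, 0.032, 0.999, 0.002]
contact_force: [0.6, 0.5, -0.1]
gripper_width: -0.0
grasp_force: 0.0
```

Call:
{"api": "apply_moves", "payload": {
  "targets": [
    {"translation": [0.3, 0, -0.2], "twist": 0, "hand": 0},
    {"translation": [0, 0, 0], "twist": 0, "hand": 0},
    {"translation": [0, 0, 0], "twist": 0, "hand": 0},
    {"translation": [0, 0, 0], "twist": 0, "hand": 0}
  ]
}}

```text
time: 9.7
tool_pos: [0.3986, 0.2237, 0.18]
tool_rot: [0.0, 0.032, 0.999, -0.0]
contact_force: [0.0, 0.1, -0.4]
gripper_width: -0.0
grasp_force: 0.0
```

Run:
```python
from h import *
to()
f=grab_frame('top')
cv2.imwrite('pics/t3.png',cv2.resize(f[130:290,200:340,::-1],None,fx=3.7,fy=3.7,interpolation=cv2.INTER_CUBIC))
print(f[140:160,262:276,2].mean(1).round())
```

```text
t 9.7 p [0.3986 0.2237 0.18  ] gauge [-0.1859  0.018 ] toolx err -0.001 F [ 0.03  0.14 -0.44] w -9.018870833595248e-06 tilt [ 0.001 -0.    -1.   ]
[ 90.  91.  94.  99. 104. 105. 105. 106. 106. 105. 106. 113. 132. 151.
 158. 152. 152. 164. 174. 176.]
```

View pics/t3.png

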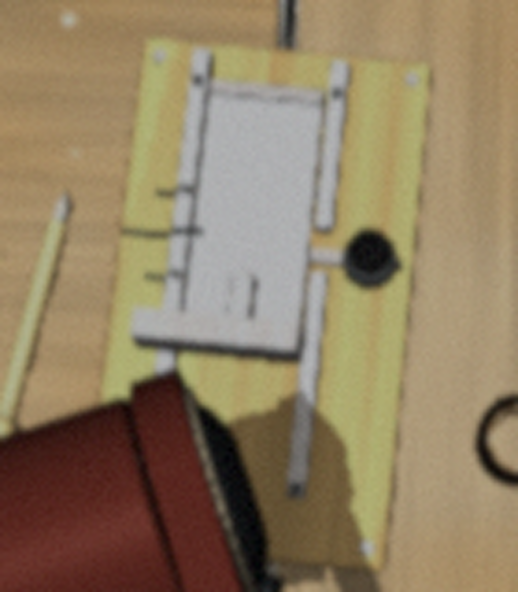

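The slide's pointer at (200,231) is level with the long middle line at (120–200,232). The button is up and nothing else has moved. Handing in.

```bash
python3 -c "
from plant import *
print(job_done())"
```

```text
the job is handed in; nothing more can be done
None
```

The slide ran home, was pushed out to about 62 mm and sprang back to the middle notch, where the last picture shows its pointer level with the long line and the button up; the job is handed in, but no verdict came back.

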